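# Sort stripped power-supply parts into the sample trays

### The arm

A 6-joint arm with a two-finger parallel gripper is mounted at the origin on the work surface. World frame = base frame: x ahead of the robot, y to its left, z up, the work surface at z = 0. Lengths are in m, angles in rad, forces in N, time in s.
With the tool pointing down it reaches from about 0.425 to 0.95 m from the base axis. Payload 3.5 kg.
Tool frame: the origin (TCP) lies on the centre line of the jaws, within the pads' length; the fingertips stand tcp_to_tips ahead of it and the grasp point (between the pads) lies 11 mm behind it (tcp_to_tips is the distance from the TCP to the fingertips, in m); z points along the fingers, y is the line along which they close (so a half turn about z gives the same grasp; the last joint's range is limited). The gripper opens to 85 mm and grips with 20 to 120 N. Pads are 22 mm wide; open, the fingers measure 114 mm over their backs; the gripper's body (76 mm by 85 mm) begins 54 mm behind the grasp point. The pads swing forward as they close: fully open they stand 13 mm farther back than shut.
Start: joints at [0.962, 0.286, 1.577, -0, 1.279, -0.15], TCP at [0.299, 0.605, 0.239] pointing down, gripper open.
Joint ranges: [-2.77, 2.77], [-0.9, 2.22], [0.21, 2.48], [-1.53, 4.67], [0.24, 2.81], [-2.84, 2.84]. Speed limits (rad/s): [2.79, 2.79, 3.14, 3.14, 3.14, 3.14].

### API

Orientations are given as a unit quaternion [w, x, y, z].
In Python, from plant import get_obs, capture, sign_off, tcp_to_tips gives the robot as it stands.
- The arm moves only by the tool carry_out, never from a script. Its argument "plan" is a list of rows, each an object with "fingers": the opening in per cent of the stroke, from 0 (shut) to 100 (fully open); "linear": the shift along the tool's x, y, z scaled (see below), a list of three; "turn": the turn about the tool's z scaled (see below). In form: [{"fingers": fingers, "linear": [tx, ty, tz], "turn": turn}, ...]. A call has 1 to 10 rows; each row is the pose to reach, as a shift and turn from the pose commanded when the call began, along the tool's axes at that moment; what a row does not reach only later rows make up. The controller multiplies each number of a shift by 0.1 m and each number of a turn by pi/2 rad. A row lasts 1/10 s, in which the tool goes at most 50 mm and 8.59 degrees, less where a joint would pass 70% of its speed; a pose out of reach is approached as far as the arm can. A call with a number of a shift or a turn outside -1 to 1 is refused whole. A call with a gripper value outside its range is refused whole. The fingers move at their own pace and stop on an object; the grip force is fixed at half the most. Time passes only in rows, so rows that repeat a pose let the fingers close. It gives the time, the measured TCP pose, the force, the opening and the grip force at its end, in the units of the state.
- get_obs(): the state, without advancing time (a new reading comes with each control period).
- capture(name): name is "scene" or "top" or "wrist"; returns a dict with "frame" (384x512x3 uint8, red, green, blue), "depth" (384x512 float32, m along the optical axis (not along the pixel's ray), 0 where there is no reading), "intrinsics" (3x3 intrinsics, pixels), "dist" ([k1, k2, p1, p2, k3] as OpenCV has them; the pictures are not rectified), "cam_to_world" (4x4, takes a point from camera to world coordinates). Camera axes: x right, y down, z forward; pixel columns grow to the right and rows downward; lengths in m; the calibration is good to about 2 mm. A picture is of the moment at which its call begins.
- sign_off(): hands the job in; it is judged then, once.
The state is a dict: "time_s": time; "qpos": joint angles; "joint_velocities": joint speeds; "tau": joint torques, N m; "eef_pos": TCP position; "tcp_rot": TCP orientation; "ft_force": force on the tool from outside, world axes, zero at the start; "ft_torque": the same for the moment, N m; "width": finger opening in m; "gripper_force": force on a finger pad.
Only numpy, scipy, OpenCV 4.12 (cv2) and the standard library are available. Lean on these libraries where they do the work, as an engineer would, in place of code of your own. Each camera call takes 0.05 s, during which the arm holds its last target. There are 200 camera calls.

### The job

Sort the five parts stripped from the power-supply board: put each capacitor, heat sink and transformer into an empty front bay of the tray that holds a sample of its own kind at the back, one part to a bay, flat on the tray floor (capacitors terminals up, heat sinks fins up, the transformer on its foot as it stands now). Set the parts down, do not drop them, and leave the solder reel and the white cup standing where they are.

Things in the scene. Friction and masses are not known exactly. Their poses are not given: they have to be found in the camera images.
- cap_a: Screw-terminal capacitor, loose: an upright black cylinder with a bright top rim, 36 mm diameter, 45 mm tall, plus two 7 mm high aluminium terminals on its top (52 mm overall). 75 g. Origin at the centre of its underside, z up; it starts standing, terminals up, at any yaw, like all parts and trays on a mat 2 mm thick (z = 2 mm). The two capacitors are alike and interchangeable.
- cap_b: Screw-terminal capacitor, loose: an upright black cylinder with a bright top rim, 36 mm diameter, 45 mm tall, plus two 7 mm high aluminium terminals on its top (52 mm overall). 75 g. Origin at the centre of its underside, z up; it starts standing, terminals up, at any yaw, like all parts and trays on a mat 2 mm thick (z = 2 mm). The two capacitors are alike and interchangeable.
- sink_a: Aluminium heat sink, loose: 50 mm (its x, along the fins) by 40 mm (its y, across the seven fins) by 38 mm tall, fins standing on a solid base. 90 g. Grip the outer fins' flat sides, 40 mm apart, or the fin ends, 50 mm apart. Origin at the centre of its underside, z up; it starts fins up at any yaw. The two heat sinks are alike and interchangeable.
- sink_b: Aluminium heat sink, loose: 50 mm (its x, along the fins) by 40 mm (its y, across the seven fins) by 38 mm tall, fins standing on a solid base. 90 g. Grip the outer fins' flat sides, 40 mm apart, or the fin ends, 50 mm apart. Origin at the centre of its underside, z up; it starts fins up at any yaw. The two heat sinks are alike and interchangeable.
- trafo: Small transformer, loose: dark laminated steel core 48 mm (its x) by 18 mm (y), a copper and pale-tape winding bulging to 38 mm along y, black plastic foot 44 by 36 mm, 8 mm high; 42 mm tall overall. 190 g. The flat core ends, 48 mm apart along x, are a good grip. Origin at the centre of its underside, z up; it starts standing on its foot at any yaw.
- cap_tray: Fixed grey tray for capacitors: a glued sample capacitor stands in its back bay, 37 mm along +x from the origin. 140 (x) by 160 (y), 18 mm high, floor 3, walls 4 mm; the three trays are alike but for the sample. Two empty front bays (-x half, nearest the robot), each 70 (x) by 74 mm (y) inside, centred at x -31, y +39 and -39 mm. Origin: centre of underside, z up; yaw within 7 degrees of the bench.
- sink_tray: Fixed grey tray for heat sinks: a glued sample heat sink stands in its back bay, 37 mm along +x from the origin. 140 (x) by 160 (y), 18 mm high, floor 3, walls 4 mm; the three trays are alike but for the sample. Two empty front bays (-x half, nearest the robot), each 70 (x) by 74 mm (y) inside, centred at x -31, y +39 and -39 mm. Origin: centre of underside, z up; yaw within 7 degrees of the bench.
- trafo_tray: Fixed grey tray for transformers: a glued sample transformer stands in its back bay, 37 mm along +x from the origin. 140 (x) by 160 (y), 18 mm high, floor 3, walls 4 mm; the three trays are alike but for the sample. Two empty front bays (-x half, nearest the robot), each 70 (x) by 74 mm (y) inside, centred at x -31, y +39 and -39 mm. Origin: centre of underside, z up; yaw within 7 degrees of the bench.
- reel: Bystander among the parts: a reel of bare solder wire standing on its black flange, 54 mm diameter, 42 mm tall, loose. Origin at the centre of its underside.
- cup: Bystander among the parts: a white ceramic cup without a handle, 72 mm across the rim, 55 mm tall, loose. Origin at the centre of its underside.
Not all that is in view belongs to the job. What is shaped like the sink_a but green is not meant. What is shaped like the sink_b but purple is not meant.

How it is judged:
By the outcome, as a careful person would: the job done as asked, in the order asked, and still so for the second after the job is handed in, with the robot touching nothing.
It also fails if it takes over 128 s, if anything falls off the work surface, if the arm or the gripper's body presses on something with over 40 N, if the wrist force passes 120 N, or if a joint passes its speed limit or range.

## Working session

There is one attempt and no reset: what is moved stays moved. The work goes in short steps, Python scripts to look and compute and a tool call to move; the robot and the scene stay as the last step left them, time stands still between calls to the robot, and variables do not carry over. Pictures are saved under pics/ and viewed, at most 14 in all, crops included, and the job is handed in when it is done.

Besides the shell and the picture viewer there is one more tool, called after ">>>" in YAML: its name, and indented under it one key for each argument. carry_out: Moves the arm, as the interface text tells. Shifts and turns lie within -1 to 1; 1 stands for 0.1 m of shift or pi/2 rad of turn. Its arguments: {"type":"object","properties":{"plan":{"type":"array"}},"required":["plan"]}

```bash
ls; mkdir -p pics; cat > h.py <<'E'
import numpy as np, cv2
from plant import get_obs, capture, sign_off, tcp_to_tips
def snap(cam,name=None):
    c=capture(cam)
    np.savez(f'{cam}.npz',**c)
    if name: cv2.imwrite(f'pics/{name}.png',c['frame'][:,:,::-1])
    return c
def cloud(c):
    h,w=c['depth'].shape
    u,v=np.meshgrid(np.arange(w),np.arange(h))
    p=np.stack([u,v],-1).reshape(-1,1,2).astype(float)
    n=cv2.undistortPoints(p,c['intrinsics'],c['dist']).reshape(h,w,2)
    P=np.dstack([n,np.ones((h,w))])*c['depth'][...,None]
    M=c['cam_to_world']
    return P@M[:3,:3].T+M[:3,3]
E
python3 - <<'E'
from h import *
print(get_obs(),tcp_to_tips)
c=snap('top','top1');print(c['cam_to_world'],c['intrinsics'])
c=snap('scene','scene1')
E
```

```text
pics
{'time_s': 0.0, 'qpos': array([ 9.62032465e-01,  2.87199851e-01,  1.57817279e+00, -1.67982622e-05,
        1.27858474e+00, -1.49968022e-01]), 'joint_velocities': array([-9.73270763e-04, -4.46762140e-04,  1.06540259e-04, -9.84958595e-04,
        8.49861821e-04,  6.69349091e-06]), 'tau': array([ 2.79058522e-04, -4.05971503e+01, -2.92633027e+01, -9.05248339e-05,
        5.64627306e-03,  1.28009961e-05]), 'eef_pos': array([0.29852764, 0.60469111, 0.23792663]), 'tcp_rot': array([-4.30397672e-04,  2.27388733e-01,  9.73803351e-01, -1.10127381e-03]), 'ft_force': array([ 0.15067941,  0.72411331, -0.21837294]), 'ft_torque': array([0.00207199, 0.03914177, 0.05260853]), 'gripper_force': 0.0, 'width': 0.08540626587938652} 0.008
[[ 0.01148423 -0.98500216  0.17215938  0.36960253]
 [-0.99969084 -0.0151071  -0.01974823  0.05887146]
 [ 0.02205288 -0.17187937 -0.98487114  0.89554405]
 [ 0.          0.          0.          1.        ]] [[370.06950126   0.         252.48677849]
 [  0.         370.06950126 191.6082712 ]
 [  0.           0.           1.        ]]
```

View pics/top1.png

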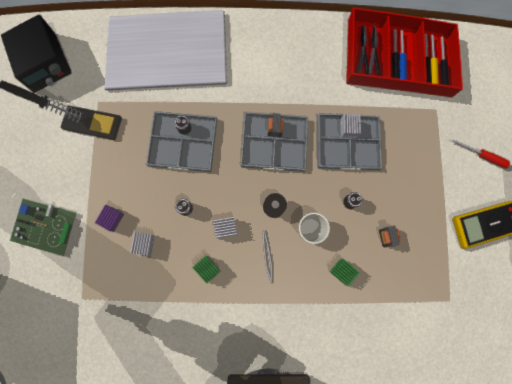

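View pics/scene1.png

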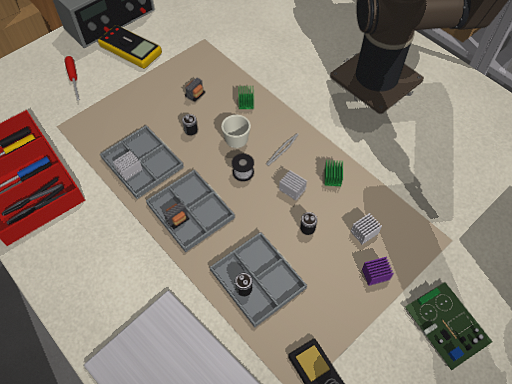

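The top view shows caps at (183,206) and (353,200), bare sinks at (142,243) and (224,227), and the trafo at (389,237). The reel is at (275,205) and the cup at (314,228). The trays are caps (182,142), trafo (275,142) and sinks (349,142).

```bash
cat > m.py <<'E'
from h import *
c=dict(np.load('top.npz'));W=cloud(c)
for n,u,v,r,z0,z1 in [('capA',183,206,14,.03,.07),('capB',353,200,14,.03,.07),('sinkA',142,243,18,.03,.05),('sinkB',224,227,18,.03,.05),('trafo',389,237,16,.032,.05),('reel',275,205,18,.03,.06),('cup',314,228,22,.045,.07),('green1',206,269,18,.025,.06),('green2',344,272,18,.025,.06),('purple',109,218,18,.025,.06),
 ('capT',182,142,42,.012,.022),('trafoT',275,142,42,.012,.022),('sinkT',349,142,42,.012,.022)]:
    P=W[v-r:v+r,u-r:u+r].reshape(-1,3); P=P[(P[:,2]>z0)&(P[:,2]<z1)]
    R=cv2.minAreaRect((P[:,:2]*1000).astype(np.float32))
    print(n,len(P),'rect c',np.round(R[0],1),'size',np.round(R[1],1),'ang',round(R[2],1),'zmax',P[:,2].max().round(3),'mean',np.round(P[:,:2].mean(0)*1000,1))
print('mat z',W[215:222,240:250,2].mean(), W[285:290,240:250,2].mean())
E
python3 m.py
```

```text
capA 205 rect c [482.9 204.3] size [34.7 35.9] ang 89.4 zmax 0.057 mean [481.7 203.5]
capB 208 rect c [ 503.9 -199.2] size [35.4 35.1] ang 16.0 zmax 0.058 mean [ 503.  -197.6]
sinkA 293 rect c [393.8 299.5] size [40.3 48.7] ang 81.8 zmax 0.043 mean [394.1 299.1]
sinkB 198 rect c [435.8 105.9] size [40.1 50. ] ang 10.4 zmax 0.042 mean [435.9 106.2]
trafo 270 rect c [ 419.3 -291.7] size [49.3 37.7] ang 11.7 zmax 0.047 mean [ 418.5 -289.7]
reel 420 rect c [490.2 -11. ] size [52.4 51.8] ang 0.1 zmax 0.048 mean [490.1 -10.9]
cup 215 rect c [434.6 -99.4] size [68.9 69.6] ang 0.0 zmax 0.061 mean [ 436.2 -102.7]
green1 236 rect c [338.6 147.6] size [49.6 39.8] ang 42.0 zmax 0.044 mean [337.8 147.4]
green2 287 rect c [ 333.8 -176.6] size [50.3 41.8] ang 48.7 zmax 0.043 mean [ 334.3 -176.5]
purple 383 rect c [453. 383.] size [43.  49.2] ang 63.1 zmax 0.043 mean [453. 383.]
capT 716 rect c [649.  219.7] size [160.9 143.5] ang 85.5 zmax 0.022 mean [646.4 221. ]
trafoT 677 rect c [651.3 -11.7] size [160.9 141.9] ang 86.9 zmax 0.022 mean [648.6 -12.6]
sinkT 732 rect c [ 656.4 -187.3] size [189.4 142.8] ang 89.3 zmax 0.022 mean [ 653.8 -198. ]
mat z 0.026972379622177797 0.0015894546466921455
```

```bash
sed -i "s/349,142,42/350,142,35/" m.py; python3 m.py | grep sinkT
cat > go.py <<'E'
# usage: go.py X Y Z phi(deg of closing line, tool y)  (mm): prints shift/turn numbers, per call (turn in the first)
from h import *; import sys
from scipy.spatial.transform import Rotation as Ro
s=get_obs(); q=s['tcp_rot']; R=Ro.from_quat([*q[1:],q[0]]).as_matrix(); p=s['eef_pos']
T=np.array([float(a) for a in sys.argv[1:4]])/1000; ph=np.radians(float(sys.argv[4]))
cur=np.arctan2(R[1,1],R[0,1]); d=(cur-ph+np.pi/2)%np.pi-np.pi/2
print('t',s['time_s'],'pos',(p*1000).round(1),'phi',np.degrees(cur).round(1),'w',s['width'],'F',s['ft_force'].round(1),'turn',(d/(np.pi/2)).round(3))
e=R.T@(T-p)/.1; print('shift now',e.round(3))
# later calls with the new orientation, after a full first step
n=int(np.ceil(np.abs(e).max())); 
R2=R@Ro.from_euler('z',d).as_matrix()
for k in range(1,n+1):
    print(f'first {k}/{n}:',(e*k/n).round(2),' rest in turned frame',(R2.T@(T-p)*10*(n-k)/n).round(2))
    if np.abs(e*(k+1)/n).max()>1: break
E
python3 go.py 394 299.5 127 81.8
```

```text
sinkT 714 rect c [ 656.2 -200.6] size [162.8 142.8] ang 89.3 zmax 0.022 mean [ 652.9 -200.6]
t 0.1 pos [298.6 604.7 238.1] phi 63.7 w 0.08562327583985045 F [-0.7 -0.5  0.7] turn -0.201
shift now [-2.208 -2.312  1.115]
first 1/3: [-0.74 -0.77  0.37]  rest in turned frame [-0.92 -1.92  0.74]
```

>>> carry_out:
  plan:
    - {"fingers": 100, "linear": [-0.3, -0.3, 0.15], "turn": -0.08}
    - {"fingers": 80, "linear": [-0.74, -0.77, 0.37], "turn": -0.2}
    - {"fingers": 80, "linear": [-0.74, -0.77, 0.37], "turn": -0.2}
    - {"fingers": 80, "linear": [-0.74, -0.77, 0.37], "turn": -0.2}
    - {"fingers": 80, "linear": [-0.74, -0.77, 0.37], "turn": -0.2}

```text
time_s: 0.6
eef_pos: [0.3312, 0.5035, 0.2023]
tcp_rot: [-0.0, 0.073, 0.997, 0.0]
ft_force: [-0.2, -0.0, -1.0]
width: 0.0684
gripper_force: 0.0
```

>>> carry_out:
  plan:
    - {"fingers": 80, "linear": [-0.2, -0.4, 0.15], "turn": 0}
    - {"fingers": 80, "linear": [-0.46, -0.96, 0.37], "turn": 0}
    - {"fingers": 80, "linear": [-0.46, -0.96, 0.37], "turn": 0}
    - {"fingers": 80, "linear": [-0.46, -0.96, 0.37], "turn": 0}

```text
time_s: 1.0
eef_pos: [0.3629, 0.4012, 0.1648]
tcp_rot: [-0.0, 0.073, 0.997, -0.0]
ft_force: [-0.1, -0.5, 0.0]
width: 0.0685
gripper_force: 0.0
```

>>> carry_out:
  plan:
    - {"fingers": 80, "linear": [-0.2, -0.4, 0.15], "turn": 0}
    - {"fingers": 80, "linear": [-0.46, -0.96, 0.37], "turn": 0}
    - {"fingers": 80, "linear": [-0.46, -0.96, 0.37], "turn": 0}
    - {"fingers": 80, "linear": [-0.46, -0.96, 0.37], "turn": 0}
    - {"fingers": 80, "linear": [-0.46, -0.96, 0.37], "turn": 0}

```text
time_s: 1.5
eef_pos: [0.3954, 0.3019, 0.1297]
tcp_rot: [0.001, 0.072, 0.997, 0.001]
ft_force: [-0.3, 0.5, 0.7]
width: 0.0683
gripper_force: 0.0
```

```bash
python3 go.py 394 299.5 127 81.8; python3 -c "
from h import *
c=snap('wrist','w1');W=cloud(c).reshape(-1,3);P=W[(W[:,2]>.033)&(W[:,2]<.05)&(abs(W[:,0]-.394)<.05)&(abs(W[:,1]-.3)<.05)]
print(len(P),cv2.minAreaRect((P[:,:2]*1000).astype(np.float32)))"
```

```text
t 1.5 pos [395.4 301.9 129.7] phi 81.7 w 0.06833774146499 F [-0.3  0.5  0.7] turn -0.001
shift now [ 0.01  -0.025  0.027]
first 1/1: [ 0.01 -0.03  0.03]  rest in turned frame [ 0. -0.  0.]
1402 ((395.8818054199219, 300.3536071777344), (39.87775421142578, 50.00752639770508), 82.64358520507812)
```

View pics/w1.png

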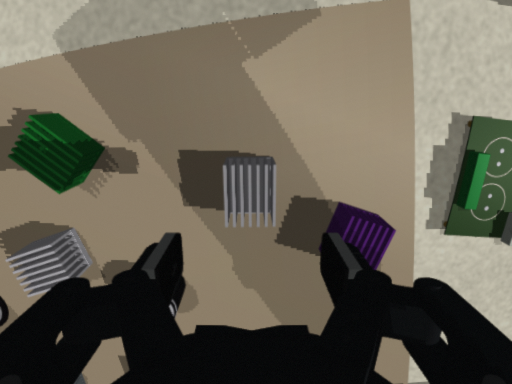

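The wrist picture shows the sink centred between the jaws at (250,190), with its fins along tool x and the purple one clear of the fingers. Descending now.

>>> carry_out:
  plan:
    - {"fingers": 80, "linear": [0, -0.02, 0.4], "turn": 0}
    - {"fingers": 80, "linear": [0, -0.02, 0.75], "turn": 0}
    - {"fingers": 80, "linear": [0, -0.02, 0.95], "turn": 0}
    - {"fingers": 80, "linear": [0, -0.02, 1.0], "turn": 0}
    - {"fingers": 80, "linear": [0, -0.02, 1.0], "turn": 0}
    - {"fingers": 30, "linear": [0, -0.02, 1.0], "turn": 0}
    - {"fingers": 30, "linear": [0, -0.02, 1.0], "turn": 0}
    - {"fingers": 30, "linear": [0, -0.02, 1.0], "turn": 0}
    - {"fingers": 30, "linear": [0, -0.02, 1.0], "turn": 0}
    - {"fingers": 30, "linear": [0, -0.02, 1.0], "turn": 0}

```text
time_s: 2.55
eef_pos: [0.3959, 0.2991, 0.0304]
tcp_rot: [0.002, 0.072, 0.997, 0.001]
ft_force: [-0.8, 1.3, 6.0]
width: 0.0385
gripper_force: 61.6
```

>>> carry_out:
  plan:
    - {"fingers": 30, "linear": [0, 0, -0.1], "turn": 0}
    - {"fingers": 30, "linear": [0, 0, -0.4], "turn": 0}
    - {"fingers": 30, "linear": [0, 0, -0.7], "turn": 0}
    - {"fingers": 30, "linear": [0, 0, -1], "turn": 0}
    - {"fingers": 30, "linear": [0, 0, -1], "turn": 0}
    - {"fingers": 30, "linear": [0, 0, -1], "turn": 0}

```text
time_s: 3.15
eef_pos: [0.3943, 0.2981, 0.1289]
tcp_rot: [0.001, 0.072, 0.997, 0.0]
ft_force: [-1.0, 0.3, -1.5]
width: 0.0385
gripper_force: 60.9
```

```bash
python3 go.py 624 -239 130 89.3
```

```text
t 3.15 pos [394.3 298.1 128.9] phi 81.7 w 0.03847561561697485 F [-1.   0.3 -1.5] turn -0.084
shift now [-3.048 -4.983 -0.01 ]
first 1/5: [-0.61 -1.   -0.  ]  rest in turned frame [-1.89 -4.27 -0.01]
```

>>> carry_out:
  plan:
    - {"fingers": 30, "linear": [-0.12, -0.2, 0], "turn": -0.02}
    - {"fingers": 30, "linear": [-0.3, -0.5, 0], "turn": -0.05}
    - {"fingers": 30, "linear": [-0.61, -1, 0], "turn": -0.084}
    - {"fingers": 30, "linear": [-0.61, -1, 0], "turn": -0.084}

```text
time_s: 3.55
eef_pos: [0.4402, 0.1869, 0.1265]
tcp_rot: [-0.001, 0.008, 1.0, -0.001]
ft_force: [0.2, 0.2, -0.2]
width: 0.0384
gripper_force: 60.9
```

>>> carry_out:
  plan:
    - {"fingers": 30, "linear": [-0.19, -0.42, 0], "turn": 0}
    - {"fingers": 30, "linear": [-0.38, -0.85, 0], "turn": 0}

```text
time_s: 3.75
eef_pos: [0.4758, 0.1044, 0.1265]
tcp_rot: [-0.002, 0.006, 1.0, 0.0]
ft_force: [0.4, 0.5, -0.3]
width: 0.0388
gripper_force: 61.0
```

>>> carry_out:
  plan:
    - {"fingers": 30, "linear": [-0.19, -0.42, 0], "turn": 0}
    - {"fingers": 30, "linear": [-0.38, -0.85, 0], "turn": 0}

```text
time_s: 3.95
eef_pos: [0.5131, 0.0185, 0.1265]
tcp_rot: [-0.002, 0.007, 1.0, 0.0]
ft_force: [-0.0, 0.4, -0.8]
width: 0.0393
gripper_force: 61.0
```

>>> carry_out:
  plan:
    - {"fingers": 30, "linear": [-0.19, -0.42, 0], "turn": 0}
    - {"fingers": 30, "linear": [-0.38, -0.85, 0], "turn": 0}

```text
time_s: 4.15
eef_pos: [0.5501, -0.0669, 0.1263]
tcp_rot: [-0.002, 0.007, 1.0, 0.001]
ft_force: [1.1, 0.7, -0.5]
width: 0.0385
gripper_force: 61.0
```

>>> carry_out:
  plan:
    - {"fingers": 30, "linear": [-0.19, -0.42, 0], "turn": 0}
    - {"fingers": 30, "linear": [-0.38, -0.85, 0], "turn": 0}

```text
time_s: 4.35
eef_pos: [0.5872, -0.1523, 0.126]
tcp_rot: [-0.002, 0.007, 1.0, 0.001]
ft_force: [0.7, 1.0, 0.1]
width: 0.0389
gripper_force: 61.0
```

>>> carry_out:
  plan:
    - {"fingers": 30, "linear": [-0.19, -0.42, 0], "turn": 0}
    - {"fingers": 30, "linear": [-0.3, -0.65, 0], "turn": 0}
    - {"fingers": 30, "linear": [-0.38, -0.85, 0], "turn": 0}
    - {"fingers": 30, "linear": [-0.38, -0.85, 0], "turn": 0}
    - {"fingers": 30, "linear": [-0.38, -0.85, 0], "turn": 0}

```text
time_s: 4.85
eef_pos: [0.6238, -0.236, 0.1262]
tcp_rot: [-0.002, 0.007, 1.0, 0.001]
ft_force: [-0.1, 0.7, -1.0]
width: 0.0383
gripper_force: 61.0
```

```bash
python3 go.py 624 -239 34 89.3;python3 -c "
from h import *
snap('wrist','w2')"
```

```text
t 4.85 pos [ 623.8 -236.   126.2] phi 89.2 w 0.038282230296776715 F [-0.1  0.7 -1. ] turn -0.001
shift now [-0.006 -0.032  0.922]
first 1/1: [-0.01 -0.03  0.92]  rest in turned frame [-0. -0.  0.]
```

View pics/w2.png

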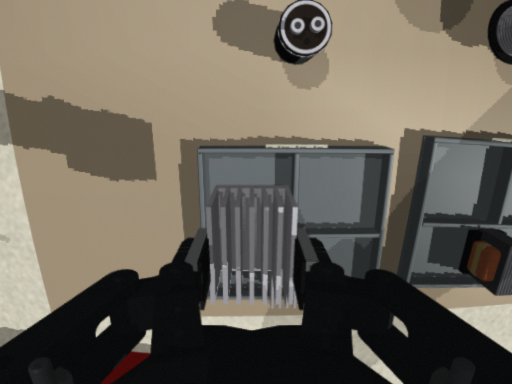

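The held sink is over the left front bay at (250,190). I'll lower it slowly.

>>> carry_out:
  plan:
    - {"fingers": 30, "linear": [0, -0.02, 0.3], "turn": 0}
    - {"fingers": 30, "linear": [0, -0.02, 0.6], "turn": 0}
    - {"fingers": 30, "linear": [0, -0.02, 0.8], "turn": 0}
    - {"fingers": 30, "linear": [0, -0.02, 0.86], "turn": 0}
    - {"fingers": 30, "linear": [0, -0.02, 0.89], "turn": 0}
    - {"fingers": 30, "linear": [0, -0.02, 0.9], "turn": 0}
    - {"fingers": 30, "linear": [0, -0.02, 0.91], "turn": 0}
    - {"fingers": 30, "linear": [0, -0.02, 0.91], "turn": 0}

```text
time_s: 5.7
eef_pos: [0.6255, -0.2393, 0.0387]
tcp_rot: [0.001, 0.006, 1.0, -0.001]
ft_force: [-0.2, 0.6, -1.1]
width: 0.0389
gripper_force: 60.9
```

>>> carry_out:
  plan:
    - {"fingers": 30, "linear": [0, 0, 0.02], "turn": 0}
    - {"fingers": 30, "linear": [0, 0, 0.035], "turn": 0}
    - {"fingers": 30, "linear": [0, 0, 0.045], "turn": 0}
    - {"fingers": 30, "linear": [0, 0, 0.045], "turn": 0}

```text
time_s: 6.1
eef_pos: [0.6249, -0.2392, 0.0336]
tcp_rot: [0.0, 0.006, 1.0, -0.0]
ft_force: [-2.6, 0.9, 4.3]
width: 0.0384
gripper_force: 61.4
```

>>> carry_out:
  plan:
    - {"fingers": 52, "linear": [0, 0, 0], "turn": 0}
    - {"fingers": 60, "linear": [0, 0, 0], "turn": 0}
    - {"fingers": 65, "linear": [0, 0, 0], "turn": 0}
    - {"fingers": 65, "linear": [0, 0, -0.2], "turn": 0}
    - {"fingers": 65, "linear": [0, 0, -0.6], "turn": 0}
    - {"fingers": 80, "linear": [0, 0, -1], "turn": 0}
    - {"fingers": 80, "linear": [0, 0, -1], "turn": 0}
    - {"fingers": 80, "linear": [0, 0, -1], "turn": 0}

```text
time_s: 6.9
eef_pos: [0.6255, -0.2394, 0.1345]
tcp_rot: [0.001, 0.006, 1.0, -0.001]
ft_force: [0.2, 0.7, -0.3]
width: 0.0686
gripper_force: 0.0
```

```bash
python3 go.py 419 -291.5 130 11.7;python3 -c "
from h import *
c=snap('wrist','w3');W=cloud(c).reshape(-1,3)
P=W[(W[:,2]>.036)&(W[:,2]<.055)&(abs(W[:,0]-.624)<.035)&(abs(W[:,1]+.239)<.04)]
print(len(P),P[:,2].max(),cv2.minAreaRect((P[:,:2]*1000).astype(np.float32)))"
```

```text
t 6.9 pos [ 625.5 -239.4  134.5] phi 89.3 w 0.06859686820628016 F [ 0.2  0.7 -0.3] turn 0.862
shift now [ 2.059 -0.547  0.04 ]
first 1/3: [ 0.69 -0.18  0.01]  rest in turned frame [-0.06 -1.42  0.03]
1411 0.04507446584022526 ((624.9312133789062, -239.36866760253906), (40.08539581298828, 49.67940139770508), 89.13675689697266)
```

>>> carry_out:
  plan:
    - {"fingers": 90, "linear": [0.3, -0.1, 0], "turn": 0.86}
    - {"fingers": 90, "linear": [0.6, -0.18, 0], "turn": 0.86}
    - {"fingers": 90, "linear": [1, -0.27, 0], "turn": 0.86}
    - {"fingers": 90, "linear": [1, -0.27, 0], "turn": 0.86}
    - {"fingers": 90, "linear": [1, -0.27, 0], "turn": 0.86}
    - {"fingers": 90, "linear": [1, -0.27, 0], "turn": 0.86}
    - {"fingers": 90, "linear": [1, -0.27, 0], "turn": 0.86}
    - {"fingers": 90, "linear": [1, -0.27, 0], "turn": 0.86}
    - {"fingers": 90, "linear": [1, -0.27, 0], "turn": 0.86}
    - {"fingers": 90, "linear": [1, -0.27, 0], "turn": 0.86}

```text
time_s: 7.95
eef_pos: [0.5232, -0.2638, 0.1304]
tcp_rot: [-0.002, 0.63, 0.776, -0.0]
ft_force: [0.0, -0.3, -0.1]
width: 0.0768
gripper_force: 0.0
```

>>> carry_out:
  plan:
    - {"fingers": 90, "linear": [-0.02, -0.4, 0], "turn": 0}
    - {"fingers": 90, "linear": [-0.04, -0.8, 0], "turn": 0}
    - {"fingers": 90, "linear": [-0.05, -1, 0], "turn": 0}
    - {"fingers": 90, "linear": [-0.05, -1, 0], "turn": 0}
    - {"fingers": 90, "linear": [-0.05, -1, 0], "turn": 0}

```text
time_s: 8.45
eef_pos: [0.4273, -0.29, 0.1321]
tcp_rot: [-0.001, 0.63, 0.777, 0.0]
ft_force: [0.3, -0.4, -0.9]
width: 0.0767
gripper_force: 0.0
```

```bash
python3 go.py 419 -291.5 28 11.7;python3 -c "
from h import *
c=snap('wrist','w4');W=cloud(c).reshape(-1,3);P=W[(W[:,2]>.034)&(W[:,2]<.055)&(abs(W[:,0]-.419)<.05)&(abs(W[:,1]+.291)<.05)]
print(len(P),cv2.minAreaRect((P[:,:2]*1000).astype(np.float32)))"
```

```text
t 8.45 pos [ 427.3 -290.   132.1] phi 11.9 w 0.07670171044524791 F [ 0.3 -0.4 -0.9] turn 0.003
shift now [ 1.000e-03 -8.500e-02  1.041e+00]
first 1/2: [ 0.   -0.04  0.52]  rest in turned frame [ 0.   -0.04  0.52]
2238 ((420.6966247558594, -290.3993835449219), (48.400840759277344, 36.346031188964844), 11.950701713562012)
```

View pics/w4.png

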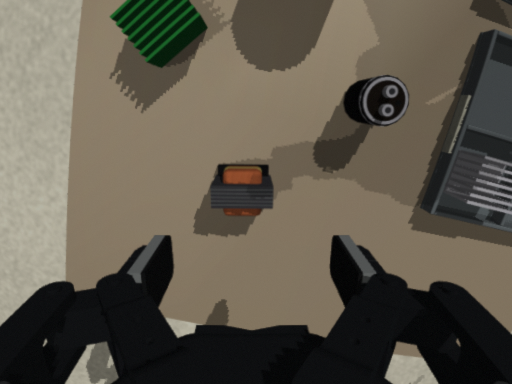

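Trafo at (242,190): core along the closing line, about 7 mm toward −y of tool.

>>> carry_out:
  plan:
    - {"fingers": 90, "linear": [0.01, -0.07, 0.3], "turn": 0}
    - {"fingers": 90, "linear": [0.01, -0.07, 0.7], "turn": 0}
    - {"fingers": 90, "linear": [0.01, -0.07, 0.9], "turn": 0}
    - {"fingers": 90, "linear": [0.01, -0.07, 1], "turn": 0}
    - {"fingers": 90, "linear": [0.01, -0.07, 1], "turn": 0}

```text
time_s: 9.0
eef_pos: [0.4205, -0.2897, 0.0314]
tcp_rot: [-0.002, 0.63, 0.777, 0.0]
ft_force: [-0.2, -0.4, -0.3]
width: 0.0769
gripper_force: 0.0
```

>>> carry_out:
  plan:
    - {"fingers": 90, "linear": [0, 0, 0.04], "turn": 0}
    - {"fingers": 40, "linear": [0, 0, 0.04], "turn": 0}
    - {"fingers": 40, "linear": [0, 0, 0.04], "turn": 0}
    - {"fingers": 40, "linear": [0, 0, 0.04], "turn": 0}
    - {"fingers": 40, "linear": [0, 0, 0.04], "turn": 0}
    - {"fingers": 40, "linear": [0, 0, 0.04], "turn": 0}

```text
time_s: 9.6
eef_pos: [0.4215, -0.2916, 0.0303]
tcp_rot: [0.001, 0.63, 0.776, -0.0]
ft_force: [0.6, 0.4, 6.2]
width: 0.0467
gripper_force: 63.6
```

>>> carry_out:
  plan:
    - {"fingers": 40, "linear": [0, 0, -0.1], "turn": 0}
    - {"fingers": 40, "linear": [0, 0, -0.4], "turn": 0}
    - {"fingers": 40, "linear": [0, 0, -0.7], "turn": 0}
    - {"fingers": 40, "linear": [0, 0, -1], "turn": 0}
    - {"fingers": 40, "linear": [0, 0, -1], "turn": 0}
    - {"fingers": 40, "linear": [0, 0, -1], "turn": 0}

```text
time_s: 10.2
eef_pos: [0.4203, -0.2904, 0.1288]
tcp_rot: [0.0, 0.63, 0.776, -0.0]
ft_force: [-0.1, 0.7, -1.3]
width: 0.0465
gripper_force: 62.9
```

```bash
python3 -c "
import numpy as np
for n,x,y,a in [('cap',649,219.7,-4.5),('trafo',651.3,-11.7,-3.1)]:
  for s in (1,-1):
    a_=np.radians(a);print(n,x-31*np.cos(a_)-s*39*np.sin(a_),y-31*np.sin(a_)+s*39*np.cos(a_))"
python3 go.py 618 -49 130 86.9
```

```text
cap 621.155467387659 261.0120079831552
cap 615.0356579208872 183.25245595197117
trafo 622.4544369262936 28.919373345250296
trafo 618.2362895134812 -48.96648694019423
t 10.2 pos [ 420.3 -290.4  128.8] phi 11.9 w 0.04651365891689448 F [-0.1  0.7 -1.3] turn -0.834
shift now [ 1.955  2.432 -0.012]
first 1/3: [ 0.65  0.81 -0.  ]  rest in turned frame [-1.23  1.68 -0.01]
```

>>> carry_out:
  plan:
    - {"fingers": 40, "linear": [0.1, 0.12, 0], "turn": -0.05}
    - {"fingers": 40, "linear": [0.25, 0.3, 0], "turn": -0.14}
    - {"fingers": 40, "linear": [0.45, 0.56, 0], "turn": -0.83}
    - {"fingers": 40, "linear": [0.65, 0.81, 0], "turn": -0.83}
    - {"fingers": 40, "linear": [0.65, 0.81, 0], "turn": -0.83}
    - {"fingers": 40, "linear": [0.65, 0.81, 0], "turn": -0.83}
    - {"fingers": 40, "linear": [0.65, 0.81, 0], "turn": -0.83}
    - {"fingers": 40, "linear": [0.65, 0.81, 0], "turn": -0.83}
    - {"fingers": 40, "linear": [0.65, 0.81, 0], "turn": -0.83}
    - {"fingers": 40, "linear": [0.65, 0.81, 0], "turn": -0.83}

```text
time_s: 11.2
eef_pos: [0.4847, -0.2092, 0.1259]
tcp_rot: [-0.002, 0.028, 1.0, 0.002]
ft_force: [1.0, 0.4, -1.4]
width: 0.0468
gripper_force: 62.8
```

>>> carry_out:
  plan:
    - {"fingers": 40, "linear": [-0.1, 0.14, 0], "turn": -0.02}
    - {"fingers": 40, "linear": [-0.3, 0.4, 0], "turn": -0.02}
    - {"fingers": 40, "linear": [-0.62, 0.84, 0], "turn": -0.02}
    - {"fingers": 40, "linear": [-0.62, 0.84, 0], "turn": -0.02}

```text
time_s: 11.6
eef_pos: [0.5539, -0.1263, 0.1262]
tcp_rot: [-0.001, 0.012, 1.0, 0.002]
ft_force: [0.4, -0.2, -1.2]
width: 0.0467
gripper_force: 62.8
```

>>> carry_out:
  plan:
    - {"fingers": 40, "linear": [-0.2, 0.28, 0], "turn": 0}
    - {"fingers": 40, "linear": [-0.4, 0.55, 0], "turn": 0}
    - {"fingers": 40, "linear": [-0.55, 0.75, 0], "turn": 0}
    - {"fingers": 40, "linear": [-0.62, 0.84, 0], "turn": 0}
    - {"fingers": 40, "linear": [-0.62, 0.84, 0], "turn": 0}
    - {"fingers": 40, "linear": [-0.62, 0.84, 0], "turn": 0}

```text
time_s: 12.2
eef_pos: [0.6165, -0.0486, 0.1275]
tcp_rot: [-0.001, 0.014, 1.0, -0.0]
ft_force: [0.3, 0.1, -2.1]
width: 0.0464
gripper_force: 62.8
```

```bash
python3 go.py 618 -49 34 86.9
```

```text
t 12.2 pos [616.5 -48.6 127.5] phi 88.4 w 0.04638626086098538 F [ 0.3  0.1 -2.1] turn 0.016
shift now [-0.018 -0.004  0.935]
first 1/1: [-0.02 -0.    0.94]  rest in turned frame [-0. -0.  0.]
```

>>> carry_out:
  plan:
    - {"fingers": 40, "linear": [-0.02, 0, 0.3], "turn": 0}
    - {"fingers": 40, "linear": [-0.02, 0, 0.6], "turn": 0}
    - {"fingers": 40, "linear": [-0.02, 0, 0.8], "turn": 0}
    - {"fingers": 40, "linear": [-0.02, 0, 0.87], "turn": 0}
    - {"fingers": 40, "linear": [-0.02, 0, 0.9], "turn": 0}
    - {"fingers": 40, "linear": [-0.02, 0, 0.91], "turn": 0}
    - {"fingers": 40, "linear": [-0.02, 0, 0.92], "turn": 0}
    - {"fingers": 40, "linear": [-0.02, 0, 0.92], "turn": 0}

```text
time_s: 13.0
eef_pos: [0.6205, -0.0483, 0.0381]
tcp_rot: [0.001, 0.014, 1.0, -0.0]
ft_force: [0.0, 0.9, -1.3]
width: 0.047
gripper_force: 62.8
```

>>> carry_out:
  plan:
    - {"fingers": 40, "linear": [0, 0, 0.02], "turn": 0}
    - {"fingers": 40, "linear": [0, 0, 0.035], "turn": 0}
    - {"fingers": 40, "linear": [0, 0, 0.042], "turn": 0}
    - {"fingers": 40, "linear": [0, 0, 0.042], "turn": 0}

```text
time_s: 13.4
eef_pos: [0.6199, -0.0481, 0.0334]
tcp_rot: [0.0, 0.014, 1.0, -0.0]
ft_force: [-2.1, -0.0, 3.6]
width: 0.047
gripper_force: 63.3
```

>>> carry_out:
  plan:
    - {"fingers": 62, "linear": [0, 0, 0], "turn": 0}
    - {"fingers": 70, "linear": [0, 0, 0], "turn": 0}
    - {"fingers": 75, "linear": [0, 0, 0], "turn": 0}
    - {"fingers": 75, "linear": [0, 0, -0.2], "turn": 0}
    - {"fingers": 75, "linear": [0, 0, -0.6], "turn": 0}
    - {"fingers": 80, "linear": [0, 0, -1], "turn": 0}
    - {"fingers": 80, "linear": [0, 0, -1], "turn": 0}
    - {"fingers": 80, "linear": [0, 0, -1], "turn": 0}

```text
time_s: 14.2
eef_pos: [0.6206, -0.0483, 0.1342]
tcp_rot: [0.002, 0.014, 1.0, -0.0]
ft_force: [-0.6, -0.5, 0.3]
width: 0.0681
gripper_force: 0.0
```

```bash
python3 go.py 504 -199 130 90;python3 -c "
from h import *
c=snap('wrist','w5');W=cloud(c).reshape(-1,3)
P=W[(W[:,2]>.036)&(W[:,2]<.06)&(abs(W[:,0]-.62)<.035)&(abs(W[:,1]+.049)<.04)]
print(len(P),P[:,2].max(),cv2.minAreaRect((P[:,:2]*1000).astype(np.float32)))"
```

```text
t 14.2 pos [620.6 -48.3 134.2] phi 88.4 w 0.06808893722116377 F [-0.6 -0.5  0.3] turn -0.018
shift now [ 1.123 -1.54   0.04 ]
first 1/2: [ 0.56 -0.77  0.02]  rest in turned frame [ 0.58 -0.75  0.02]
2305 0.04915273682774937 ((619.5410766601562, -48.28504943847656), (48.18724822998047, 36.418087005615234), 89.03352355957031)
```

>>> carry_out:
  plan:
    - {"fingers": 80, "linear": [0.28, -0.38, 0], "turn": -0.02}
    - {"fingers": 80, "linear": [0.56, -0.77, 0], "turn": -0.02}
    - {"fingers": 80, "linear": [0.56, -0.77, 0], "turn": -0.02}

```text
time_s: 14.55
eef_pos: [0.5575, -0.126, 0.1296]
tcp_rot: [-0.003, 0.001, 1.0, 0.001]
ft_force: [1.2, 0.3, 1.1]
width: 0.068
gripper_force: 0.0
```

>>> carry_out:
  plan:
    - {"fingers": 80, "linear": [0.28, -0.38, 0], "turn": 0}
    - {"fingers": 80, "linear": [0.58, -0.75, 0], "turn": 0}
    - {"fingers": 80, "linear": [0.58, -0.75, 0], "turn": 0}
    - {"fingers": 80, "linear": [0.58, -0.75, 0], "turn": 0}

```text
time_s: 14.95
eef_pos: [0.5026, -0.1987, 0.131]
tcp_rot: [-0.001, -0.0, 1.0, 0.001]
ft_force: [-0.6, 0.4, -0.0]
width: 0.0685
gripper_force: 0.0
```

```bash
python3 go.py 504 -199 30 90;python3 -c "
from h import *
c=snap('wrist','w6');W=cloud(c).reshape(-1,3);P=W[(W[:,2]>.04)&(W[:,2]<.06)&(abs(W[:,0]-.504)<.04)&(abs(W[:,1]+.199)<.04)]
print(len(P),cv2.minAreaRect((P[:,:2]*1000).astype(np.float32)))"
```

```text
t 14.95 pos [ 502.6 -198.7  131. ] phi 90.0 w 0.0685214526071153 F [-0.6  0.4 -0. ] turn 0.0
shift now [-0.016 -0.006  1.01 ]
first 1/2: [-0.01 -0.    0.5 ]  rest in turned frame [-0.01 -0.    0.5 ]
1663 ((505.5667724609375, -199.32896423339844), (34.61215591430664, 35.25117874145508), 42.15432357788086)
```

>>> carry_out:
  plan:
    - {"fingers": 80, "linear": [-0.02, -0.01, 0.3], "turn": 0}
    - {"fingers": 80, "linear": [-0.02, -0.01, 0.7], "turn": 0}
    - {"fingers": 80, "linear": [-0.02, -0.01, 0.9], "turn": 0}
    - {"fingers": 80, "linear": [-0.02, -0.01, 1], "turn": 0}
    - {"fingers": 80, "linear": [-0.02, -0.01, 1], "turn": 0}
    - {"fingers": 25, "linear": [-0.02, -0.01, 1], "turn": 0}
    - {"fingers": 25, "linear": [-0.02, -0.01, 1], "turn": 0}
    - {"fingers": 25, "linear": [-0.02, -0.01, 1], "turn": 0}
    - {"fingers": 25, "linear": [-0.02, -0.01, 1], "turn": 0}
    - {"fingers": 25, "linear": [-0.02, -0.01, 1], "turn": 0}

```text
time_s: 16.0
eef_pos: [0.5073, -0.2004, 0.0346]
tcp_rot: [0.002, -0.001, 1.0, -0.001]
ft_force: [1.0, 1.0, 5.8]
width: 0.0338
gripper_force: 60.2
```

>>> carry_out:
  plan:
    - {"fingers": 25, "linear": [0, 0, -0.1], "turn": 0}
    - {"fingers": 25, "linear": [0, 0, -0.4], "turn": 0}
    - {"fingers": 25, "linear": [0, 0, -0.7], "turn": 0}
    - {"fingers": 25, "linear": [0, 0, -1], "turn": 0}
    - {"fingers": 25, "linear": [0, 0, -1], "turn": 0}
    - {"fingers": 25, "linear": [0, 0, -1], "turn": 0}

```text
time_s: 16.6
eef_pos: [0.5056, -0.1996, 0.133]
tcp_rot: [0.0, -0.001, 1.0, -0.0]
ft_force: [-1.5, 0.3, -1.6]
width: 0.034
gripper_force: 59.9
```

```bash
python3 go.py 621 261 130 90
```

```text
t 16.6 pos [ 505.6 -199.6  133. ] phi 90.2 w 0.03396847079065846 F [-1.5  0.3 -1.6] turn 0.002
shift now [-1.168  4.603  0.028]
first 1/5: [-0.23  0.92  0.01]  rest in turned frame [-0.92  3.68  0.02]
```

>>> carry_out:
  plan:
    - {"fingers": 25, "linear": [-0.05, 0.15, 0], "turn": 0}
    - {"fingers": 25, "linear": [-0.12, 0.5, 0], "turn": 0}
    - {"fingers": 25, "linear": [-0.23, 0.92, 0], "turn": 0}

```text
time_s: 16.9
eef_pos: [0.5272, -0.1061, 0.1304]
tcp_rot: [-0.002, -0.0, 1.0, 0.001]
ft_force: [0.6, 0.1, -0.5]
width: 0.0342
gripper_force: 59.9
```

>>> carry_out:
  plan:
    - {"fingers": 25, "linear": [-0.12, 0.46, 0], "turn": 0}
    - {"fingers": 25, "linear": [-0.23, 0.92, 0], "turn": 0}

```text
time_s: 17.1
eef_pos: [0.55, -0.0127, 0.1303]
tcp_rot: [-0.002, -0.001, 1.0, 0.001]
ft_force: [0.6, 0.5, -0.7]
width: 0.0341
gripper_force: 59.9
```

>>> carry_out:
  plan:
    - {"fingers": 25, "linear": [-0.12, 0.46, 0], "turn": 0}
    - {"fingers": 25, "linear": [-0.23, 0.92, 0], "turn": 0}

```text
time_s: 17.3
eef_pos: [0.5725, 0.0796, 0.1302]
tcp_rot: [-0.002, -0.002, 1.0, 0.0]
ft_force: [0.5, -0.5, -0.5]
width: 0.0342
gripper_force: 59.9
```

>>> carry_out:
  plan:
    - {"fingers": 25, "linear": [-0.12, 0.46, 0], "turn": 0}
    - {"fingers": 25, "linear": [-0.23, 0.92, 0], "turn": 0}

```text
time_s: 17.5
eef_pos: [0.595, 0.1716, 0.1301]
tcp_rot: [-0.002, -0.002, 1.0, -0.0]
ft_force: [0.4, -0.4, -0.8]
width: 0.0342
gripper_force: 59.9
```

>>> carry_out:
  plan:
    - {"fingers": 25, "linear": [-0.12, 0.46, 0], "turn": 0}
    - {"fingers": 25, "linear": [-0.2, 0.75, 0], "turn": 0}
    - {"fingers": 25, "linear": [-0.24, 0.92, 0], "turn": 0}
    - {"fingers": 25, "linear": [-0.24, 0.92, 0], "turn": 0}
    - {"fingers": 25, "linear": [-0.24, 0.92, 0], "turn": 0}

```text
time_s: 18.0
eef_pos: [0.6193, 0.2603, 0.1311]
tcp_rot: [-0.001, -0.002, 1.0, -0.001]
ft_force: [-0.2, 0.3, -0.3]
width: 0.0339
gripper_force: 60.0
```

```bash
python3 go.py 621 261 38 90;python3 -c "
from h import *
snap('wrist','w7')"
```

```text
t 18.0 pos [619.3 260.3 131.1] phi 90.2 w 0.03393330510745994 F [-0.2  0.3 -0.3] turn 0.002
shift now [-0.019  0.008  0.931]
first 1/1: [-0.02  0.01  0.93]  rest in turned frame [-0.  0.  0.]
```

View pics/w7.png

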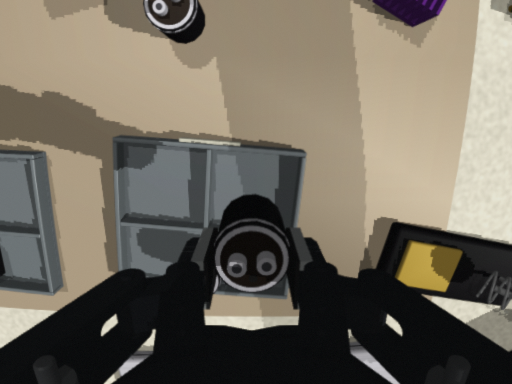

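The cap is held upright over the right (+y) front bay, around (255,200).

>>> carry_out:
  plan:
    - {"fingers": 25, "linear": [-0.02, 0, 0.3], "turn": 0}
    - {"fingers": 25, "linear": [-0.02, 0, 0.6], "turn": 0}
    - {"fingers": 25, "linear": [-0.02, 0, 0.8], "turn": 0}
    - {"fingers": 25, "linear": [-0.02, 0, 0.87], "turn": 0}
    - {"fingers": 25, "linear": [-0.02, 0, 0.9], "turn": 0}
    - {"fingers": 25, "linear": [-0.02, 0, 0.91], "turn": 0}
    - {"fingers": 25, "linear": [-0.02, 0, 0.92], "turn": 0}
    - {"fingers": 25, "linear": [-0.02, 0, 0.92], "turn": 0}

```text
time_s: 18.85
eef_pos: [0.6232, 0.2609, 0.042]
tcp_rot: [0.001, -0.001, 1.0, 0.0]
ft_force: [0.1, -0.3, -1.0]
width: 0.0341
gripper_force: 59.9
```

>>> carry_out:
  plan:
    - {"fingers": 25, "linear": [0, 0, 0.02], "turn": 0}
    - {"fingers": 25, "linear": [0, 0, 0.035], "turn": 0}
    - {"fingers": 25, "linear": [0, 0, 0.042], "turn": 0}
    - {"fingers": 25, "linear": [0, 0, 0.042], "turn": 0}

```text
time_s: 19.25
eef_pos: [0.6227, 0.261, 0.0377]
tcp_rot: [0.0, -0.002, 1.0, 0.0]
ft_force: [-2.5, -0.7, 4.5]
width: 0.0342
gripper_force: 60.7
```

Contact; release, lift, and head for capA.

>>> carry_out:
  plan:
    - {"fingers": 46, "linear": [0, 0, 0], "turn": 0}
    - {"fingers": 54, "linear": [0, 0, 0], "turn": 0}
    - {"fingers": 60, "linear": [0, 0, 0], "turn": 0}
    - {"fingers": 60, "linear": [0, 0, -0.2], "turn": 0}
    - {"fingers": 60, "linear": [0, 0, -0.6], "turn": 0}
    - {"fingers": 80, "linear": [0, 0, -0.95], "turn": 0}
    - {"fingers": 80, "linear": [0, 0, -0.95], "turn": 0}
    - {"fingers": 80, "linear": [0, 0, -0.95], "turn": 0}

```text
time_s: 20.05
eef_pos: [0.623, 0.2609, 0.1326]
tcp_rot: [0.001, -0.002, 1.0, 0.0]
ft_force: [0.1, 0.0, 0.0]
width: 0.0685
gripper_force: 0.0
```

```bash
python3 go.py 484 204.3 130 90;python3 -c "
from h import *
c=snap('wrist','w8');W=cloud(c).reshape(-1,3)
P=W[(W[:,2]>.042)&(W[:,2]<.06)&(abs(W[:,0]-.62)<.035)&(abs(W[:,1]-.261)<.04)]
print(len(P),P[:,2].max(),cv2.minAreaRect((P[:,:2]*1000).astype(np.float32)))
P=W[(W[:,2]>.042)&(W[:,2]<.06)&(abs(W[:,0]-.484)<.035)&(abs(W[:,1]-.204)<.04)]
print(len(P),P[:,2].max(),cv2.minAreaRect((P[:,:2]*1000).astype(np.float32)))
"
```

```text
t 20.05 pos [623.  260.9 132.6] phi 90.2 w 0.06850204148239775 F [0.1 0.  0. ] turn 0.002
shift now [ 1.392 -0.562  0.023]
first 1/2: [ 0.7  -0.28  0.01]  rest in turned frame [ 0.7  -0.28  0.01]
1721 0.05884582383621459 ((621.3328247070312, 260.67919921875), (34.4024543762207, 35.630126953125), 1.6599669456481934)
1102 0.05610665534593076 ((494.4420471191406, 205.08204650878906), (35.01433181762695, 16.511394500732422), 89.25231170654297)
```

>>> carry_out:
  plan:
    - {"fingers": 80, "linear": [0.35, -0.14, 0], "turn": 0}
    - {"fingers": 80, "linear": [0.7, -0.28, 0], "turn": 0}
    - {"fingers": 80, "linear": [0.7, -0.28, 0], "turn": 0}

```text
time_s: 20.4
eef_pos: [0.5454, 0.2308, 0.1259]
tcp_rot: [-0.006, -0.002, 1.0, -0.001]
ft_force: [-0.3, -0.2, -0.6]
width: 0.0684
gripper_force: 0.0
```

>>> carry_out:
  plan:
    - {"fingers": 80, "linear": [0.35, -0.14, 0], "turn": 0}
    - {"fingers": 80, "linear": [0.68, -0.28, 0], "turn": 0}
    - {"fingers": 80, "linear": [0.68, -0.28, 0], "turn": 0}
    - {"fingers": 80, "linear": [0.68, -0.28, 0], "turn": 0}

```text
time_s: 20.8
eef_pos: [0.4842, 0.2042, 0.1304]
tcp_rot: [-0.001, -0.001, 1.0, -0.0]
ft_force: [0.2, -0.7, 0.0]
width: 0.0684
gripper_force: 0.0
```

```bash
python3 go.py 484 204.3 32 90;python3 -c "
from h import *
c=snap('wrist','w9');W=cloud(c).reshape(-1,3)
P=W[(W[:,2]>.042)&(W[:,2]<.06)&(abs(W[:,0]-.484)<.035)&(abs(W[:,1]-.204)<.04)]
print(len(P),P[:,2].max(),cv2.minAreaRect((P[:,:2]*1000).astype(np.float32)))
"
```

```text
t 20.8 pos [484.2 204.2 130.4] phi 90.2 w 0.06843798511524382 F [ 0.2 -0.7  0. ] turn 0.002
shift now [0.001 0.001 0.984]
first 1/1: [0.   0.   0.98]  rest in turned frame [0. 0. 0.]
1673 0.05557824465464342 ((483.9866943359375, 205.16661071777344), (34.98508834838867, 34.52747344970703), 89.68240356445312)
```

>>> carry_out:
  plan:
    - {"fingers": 80, "linear": [0, 0.01, 0.3], "turn": 0}
    - {"fingers": 80, "linear": [0, 0.01, 0.7], "turn": 0}
    - {"fingers": 80, "linear": [0, 0.01, 0.9], "turn": 0}
    - {"fingers": 80, "linear": [0, 0.01, 0.98], "turn": 0}
    - {"fingers": 80, "linear": [0, 0.01, 0.98], "turn": 0}
    - {"fingers": 25, "linear": [0, 0.01, 0.98], "turn": 0}
    - {"fingers": 25, "linear": [0, 0.01, 0.98], "turn": 0}
    - {"fingers": 25, "linear": [0, 0.01, 0.98], "turn": 0}
    - {"fingers": 25, "linear": [0, 0.01, 0.98], "turn": 0}
    - {"fingers": 25, "linear": [0, 0.01, 0.98], "turn": 0}

```text
time_s: 21.85
eef_pos: [0.4863, 0.2057, 0.0354]
tcp_rot: [0.002, -0.002, 1.0, 0.0]
ft_force: [1.1, 0.7, 6.4]
width: 0.0337
gripper_force: 60.2
```

>>> carry_out:
  plan:
    - {"fingers": 25, "linear": [0, 0, -0.1], "turn": 0}
    - {"fingers": 25, "linear": [0, 0, -0.4], "turn": 0}
    - {"fingers": 25, "linear": [0, 0, -0.7], "turn": 0}
    - {"fingers": 25, "linear": [0, 0, -1], "turn": 0}
    - {"fingers": 25, "linear": [0, 0, -1], "turn": 0}
    - {"fingers": 25, "linear": [0, 0, -1], "turn": 0}

```text
time_s: 22.45
eef_pos: [0.4843, 0.2053, 0.1338]
tcp_rot: [0.0, -0.002, 1.0, 0.0]
ft_force: [0.0, -0.1, -0.7]
width: 0.0342
gripper_force: 59.9
```

```bash
python3 go.py 615 183 130 90
```

```text
t 22.45 pos [484.3 205.3 133.8] phi 90.2 w 0.03418068750331919 F [ 0.  -0.1 -0.7] turn 0.002
shift now [-1.306 -0.227  0.039]
first 1/2: [-0.65 -0.11  0.02]  rest in turned frame [-0.65 -0.11  0.02]
```

>>> carry_out:
  plan:
    - {"fingers": 25, "linear": [-0.12, -0.02, 0], "turn": 0}
    - {"fingers": 25, "linear": [-0.35, -0.06, 0], "turn": 0}
    - {"fingers": 25, "linear": [-0.65, -0.11, 0], "turn": 0}

```text
time_s: 22.75
eef_pos: [0.5489, 0.1942, 0.131]
tcp_rot: [-0.002, -0.002, 1.0, -0.0]
ft_force: [0.4, 0.5, 0.4]
width: 0.0338
gripper_force: 59.9
```

>>> carry_out:
  plan:
    - {"fingers": 25, "linear": [-0.3, -0.05, 0], "turn": 0}
    - {"fingers": 25, "linear": [-0.5, -0.08, 0], "turn": 0}
    - {"fingers": 25, "linear": [-0.65, -0.11, 0], "turn": 0}
    - {"fingers": 25, "linear": [-0.65, -0.11, 0], "turn": 0}
    - {"fingers": 25, "linear": [-0.65, -0.11, 0], "turn": 0}

```text
time_s: 23.25
eef_pos: [0.6137, 0.1833, 0.1313]
tcp_rot: [-0.002, -0.001, 1.0, -0.0]
ft_force: [-0.3, -1.2, -1.1]
width: 0.0336
gripper_force: 59.9
```

```bash
python3 go.py 615 183 38 90
```

```text
t 23.25 pos [613.7 183.3 131.3] phi 90.1 w 0.03360879987846718 F [-0.3 -1.2 -1.1] turn 0.002
shift now [-0.016 -0.003  0.933]
first 1/1: [-0.02 -0.    0.93]  rest in turned frame [-0. -0.  0.]
```

>>> carry_out:
  plan:
    - {"fingers": 25, "linear": [-0.02, 0, 0.3], "turn": 0}
    - {"fingers": 25, "linear": [-0.02, 0, 0.6], "turn": 0}
    - {"fingers": 25, "linear": [-0.02, 0, 0.8], "turn": 0}
    - {"fingers": 25, "linear": [-0.02, 0, 0.87], "turn": 0}
    - {"fingers": 25, "linear": [-0.02, 0, 0.9], "turn": 0}
    - {"fingers": 25, "linear": [-0.02, 0, 0.91], "turn": 0}
    - {"fingers": 25, "linear": [-0.02, 0, 0.92], "turn": 0}
    - {"fingers": 25, "linear": [-0.02, 0, 0.92], "turn": 0}

```text
time_s: 24.05
eef_pos: [0.6174, 0.1839, 0.0427]
tcp_rot: [0.001, -0.002, 1.0, 0.0]
ft_force: [-0.3, 0.5, -0.6]
width: 0.034
gripper_force: 59.9
```

>>> carry_out:
  plan:
    - {"fingers": 25, "linear": [0, 0, 0.02], "turn": 0}
    - {"fingers": 25, "linear": [0, 0, 0.035], "turn": 0}
    - {"fingers": 25, "linear": [0, 0, 0.043], "turn": 0}
    - {"fingers": 25, "linear": [0, 0, 0.043], "turn": 0}

```text
time_s: 24.45
eef_pos: [0.617, 0.1838, 0.0385]
tcp_rot: [0.0, -0.002, 1.0, -0.0]
ft_force: [-3.1, -0.9, 5.7]
width: 0.0338
gripper_force: 60.5
```

>>> carry_out:
  plan:
    - {"fingers": 46, "linear": [0, 0, 0], "turn": 0}
    - {"fingers": 54, "linear": [0, 0, 0], "turn": 0}
    - {"fingers": 60, "linear": [0, 0, 0], "turn": 0}
    - {"fingers": 60, "linear": [0, 0, -0.2], "turn": 0}
    - {"fingers": 60, "linear": [0, 0, -0.6], "turn": 0}
    - {"fingers": 85, "linear": [0, 0, -0.95], "turn": 0}
    - {"fingers": 85, "linear": [0, 0, -0.95], "turn": 0}
    - {"fingers": 85, "linear": [0, 0, -0.95], "turn": 0}

```text
time_s: 25.25
eef_pos: [0.6172, 0.1838, 0.1333]
tcp_rot: [0.001, -0.001, 1.0, 0.0]
ft_force: [0.4, -0.6, 0.2]
width: 0.0725
gripper_force: 0.0
```

```bash
python3 go.py 436.5 106 130 100.4;python3 -c "
from h import *
c=snap('wrist','w10');W=cloud(c).reshape(-1,3)
P=W[(W[:,2]>.042)&(W[:,2]<.06)&(abs(W[:,0]-.615)<.035)&(abs(W[:,1]-.183)<.035)]
print(len(P),P[:,2].max(),cv2.minAreaRect((P[:,:2]*1000).astype(np.float32)))
"
```

```text
t 25.25 pos [617.2 183.8 133.3] phi 90.2 w 0.0724632302770206 F [ 0.4 -0.6  0.2] turn -0.114
shift now [ 1.81  -0.773  0.028]
first 1/2: [ 0.9  -0.39  0.01]  rest in turned frame [ 0.96 -0.22  0.01]
1726 0.05909064004974168 ((615.0023193359375, 183.6298065185547), (34.6705322265625, 35.74493408203125), 1.4693195819854736)
```

>>> carry_out:
  plan:
    - {"fingers": 90, "linear": [0.4, -0.17, 0], "turn": -0.05}
    - {"fingers": 90, "linear": [0.9, -0.39, 0], "turn": -0.11}
    - {"fingers": 90, "linear": [0.9, -0.39, 0], "turn": -0.11}
    - {"fingers": 90, "linear": [0.9, -0.39, 0], "turn": -0.11}

```text
time_s: 25.7
eef_pos: [0.524, 0.144, 0.1295]
tcp_rot: [-0.002, -0.087, 0.996, 0.0]
ft_force: [0.7, -0.2, 0.6]
width: 0.0768
gripper_force: 0.0
```

>>> carry_out:
  plan:
    - {"fingers": 90, "linear": [0.4, -0.09, 0], "turn": 0}
    - {"fingers": 90, "linear": [0.7, -0.16, 0], "turn": 0}
    - {"fingers": 90, "linear": [0.92, -0.22, 0], "turn": 0}
    - {"fingers": 90, "linear": [0.92, -0.22, 0], "turn": 0}
    - {"fingers": 90, "linear": [0.92, -0.22, 0], "turn": 0}

```text
time_s: 26.2
eef_pos: [0.4415, 0.1068, 0.1327]
tcp_rot: [0.001, -0.087, 0.996, 0.0]
ft_force: [0.6, -0.7, 0.4]
width: 0.0767
gripper_force: 0.0
```

```bash
python3 go.py 436.5 106 30 100.4;python3 -c "
from h import *
c=snap('wrist','w11');W=cloud(c).reshape(-1,3)
P=W[(W[:,2]>.033)&(W[:,2]<.06)&(abs(W[:,0]-.436)<.045)&(abs(W[:,1]-.106)<.045)]
print(len(P),P[:,2].max(),cv2.minAreaRect((P[:,:2]*1000).astype(np.float32)))
"
```

```text
t 26.2 pos [441.5 106.8 132.7] phi 100.0 w 0.07666621622183628 F [ 0.6 -0.7  0.4] turn -0.004
shift now [5.300e-02 1.000e-03 1.027e+00]
first 1/2: [0.03 0.   0.51]  rest in turned frame [0.03 0.   0.51]
2240 0.041774557484734354 ((437.4628601074219, 106.7198257446289), (39.856014251708984, 50.02360153198242), 10.70118236541748)
```

View pics/w11.png

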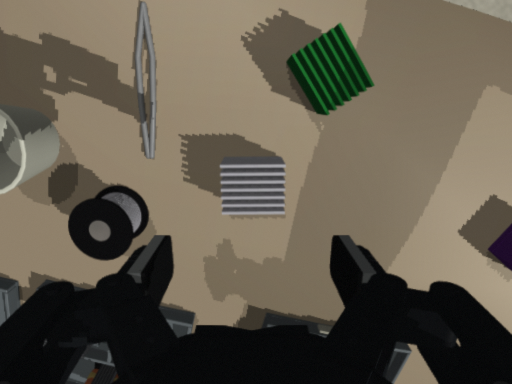

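The sink is at (252,185) with its fins along the closing line, so I'll grip the fin ends, 50 mm apart. Tweezers and reel are well clear.

>>> carry_out:
  plan:
    - {"fingers": 90, "linear": [0.04, 0, 0.3], "turn": -0.005}
    - {"fingers": 90, "linear": [0.04, 0, 0.7], "turn": -0.005}
    - {"fingers": 90, "linear": [0.04, 0, 0.9], "turn": -0.005}
    - {"fingers": 90, "linear": [0.04, 0, 1], "turn": -0.005}
    - {"fingers": 90, "linear": [0.04, 0, 1], "turn": -0.005}

```text
time_s: 26.75
eef_pos: [0.4362, 0.1062, 0.031]
tcp_rot: [-0.001, -0.092, 0.996, 0.0]
ft_force: [-0.4, -0.2, 0.1]
width: 0.0769
gripper_force: 0.0
```

>>> carry_out:
  plan:
    - {"fingers": 90, "linear": [0, 0, 0.03], "turn": 0}
    - {"fingers": 40, "linear": [0, 0, 0.03], "turn": 0}
    - {"fingers": 40, "linear": [0, 0, 0.03], "turn": 0}
    - {"fingers": 40, "linear": [0, 0, 0.03], "turn": 0}
    - {"fingers": 40, "linear": [0, 0, 0.03], "turn": 0}
    - {"fingers": 40, "linear": [0, 0, 0.03], "turn": 0}

```text
time_s: 27.35
eef_pos: [0.4376, 0.1061, 0.0306]
tcp_rot: [0.002, -0.092, 0.996, -0.0]
ft_force: [-0.5, -0.1, 5.4]
width: 0.0485
gripper_force: 64.0
```

>>> carry_out:
  plan:
    - {"fingers": 40, "linear": [0, 0, -0.1], "turn": 0}
    - {"fingers": 40, "linear": [0, 0, -0.4], "turn": 0}
    - {"fingers": 40, "linear": [0, 0, -0.7], "turn": 0}
    - {"fingers": 40, "linear": [0, 0, -1], "turn": 0}
    - {"fingers": 40, "linear": [0, 0, -1], "turn": 0}
    - {"fingers": 40, "linear": [0, 0, -1], "turn": 0}

```text
time_s: 27.95
eef_pos: [0.4358, 0.106, 0.1294]
tcp_rot: [0.0, -0.092, 0.996, -0.0]
ft_force: [-0.2, 0.7, -0.9]
width: 0.0485
gripper_force: 63.3
```

```bash
python3 go.py 624 -160 130 89.3
```

```text
t 27.95 pos [435.8 106.  129.4] phi 100.5 w 0.048543656647440134 F [-0.2  0.7 -0.9] turn 0.125
shift now [-1.364 -2.959 -0.004]
first 1/3: [-0.45 -0.99 -0.  ]  rest in turned frame [-1.28 -1.76 -0.  ]
```

>>> carry_out:
  plan:
    - {"fingers": 40, "linear": [-0.1, -0.2, 0], "turn": 0.03}
    - {"fingers": 40, "linear": [-0.25, -0.5, 0], "turn": 0.09}
    - {"fingers": 40, "linear": [-0.45, -0.99, 0], "turn": 0.125}
    - {"fingers": 40, "linear": [-0.45, -0.99, 0], "turn": 0.125}

```text
time_s: 28.35
eef_pos: [0.4997, 0.0134, 0.1278]
tcp_rot: [-0.001, 0.009, 1.0, -0.001]
ft_force: [-0.2, 0.2, -0.7]
width: 0.0485
gripper_force: 63.3
```

>>> carry_out:
  plan:
    - {"fingers": 40, "linear": [-0.3, -0.4, 0], "turn": 0}
    - {"fingers": 40, "linear": [-0.64, -0.88, 0], "turn": 0}
    - {"fingers": 40, "linear": [-0.64, -0.88, 0], "turn": 0}

```text
time_s: 28.65
eef_pos: [0.5624, -0.0751, 0.1276]
tcp_rot: [-0.001, 0.008, 1.0, -0.0]
ft_force: [0.4, -0.3, -0.6]
width: 0.0489
gripper_force: 63.2
```

>>> carry_out:
  plan:
    - {"fingers": 40, "linear": [-0.3, -0.4, 0], "turn": 0}
    - {"fingers": 40, "linear": [-0.5, -0.7, 0], "turn": 0}
    - {"fingers": 40, "linear": [-0.64, -0.88, 0], "turn": 0}
    - {"fingers": 40, "linear": [-0.64, -0.88, 0], "turn": 0}
    - {"fingers": 40, "linear": [-0.64, -0.88, 0], "turn": 0}

```text
time_s: 29.15
eef_pos: [0.6226, -0.1596, 0.127]
tcp_rot: [-0.002, 0.006, 1.0, 0.001]
ft_force: [-0.4, -0.1, -0.6]
width: 0.0486
gripper_force: 63.2
```

```bash
python3 go.py 624 -160 34 89.3
```

```text
t 29.15 pos [ 622.6 -159.6  127. ] phi 89.3 w 0.048621454507999554 F [-0.4 -0.1 -0.6] turn -0.0
shift now [-0.018 -0.006  0.93 ]
first 1/1: [-0.02 -0.01  0.93]  rest in turned frame [-0. -0.  0.]
```

>>> carry_out:
  plan:
    - {"fingers": 40, "linear": [-0.02, 0, 0.3], "turn": 0}
    - {"fingers": 40, "linear": [-0.02, 0, 0.6], "turn": 0}
    - {"fingers": 40, "linear": [-0.02, 0, 0.8], "turn": 0}
    - {"fingers": 40, "linear": [-0.02, 0, 0.87], "turn": 0}
    - {"fingers": 40, "linear": [-0.02, 0, 0.9], "turn": 0}
    - {"fingers": 40, "linear": [-0.02, 0, 0.91], "turn": 0}
    - {"fingers": 40, "linear": [-0.02, 0, 0.92], "turn": 0}
    - {"fingers": 40, "linear": [-0.02, 0, 0.92], "turn": 0}

```text
time_s: 29.95
eef_pos: [0.6269, -0.161, 0.0384]
tcp_rot: [0.001, 0.006, 1.0, -0.0]
ft_force: [-0.3, 0.6, -1.0]
width: 0.0485
gripper_force: 63.2
```

>>> carry_out:
  plan:
    - {"fingers": 40, "linear": [0, 0, 0.02], "turn": 0}
    - {"fingers": 40, "linear": [0, 0, 0.035], "turn": 0}
    - {"fingers": 40, "linear": [0, 0, 0.043], "turn": 0}
    - {"fingers": 40, "linear": [0, 0, 0.043], "turn": 0}

```text
time_s: 30.35
eef_pos: [0.6263, -0.1609, 0.0337]
tcp_rot: [0.0, 0.006, 1.0, -0.0]
ft_force: [-2.2, 1.0, 5.2]
width: 0.049
gripper_force: 63.8
```

>>> carry_out:
  plan:
    - {"fingers": 63, "linear": [0, 0, 0], "turn": 0}
    - {"fingers": 68, "linear": [0, 0, 0], "turn": 0}
    - {"fingers": 70, "linear": [0, 0, 0], "turn": 0}
    - {"fingers": 70, "linear": [0, 0, -0.2], "turn": 0}
    - {"fingers": 70, "linear": [0, 0, -0.6], "turn": 0}
    - {"fingers": 70, "linear": [0, 0, -1], "turn": 0}
    - {"fingers": 70, "linear": [0, 0, -1], "turn": 0}

```text
time_s: 31.05
eef_pos: [0.6302, -0.1624, 0.1405]
tcp_rot: [0.006, 0.006, 1.0, -0.003]
ft_force: [0.1, -1.5, -0.0]
width: 0.0594
gripper_force: 0.0
```

>>> carry_out:
  plan:
    - {"fingers": 70, "linear": [0.5, 0, -0.6], "turn": 0}
    - {"fingers": 70, "linear": [1, 0, -1], "turn": 0}
    - {"fingers": 70, "linear": [1, 0, -1], "turn": 0}
    - {"fingers": 70, "linear": [1, 0, -1], "turn": 0}
    - {"fingers": 70, "linear": [1, 0, -1], "turn": 0}

```text
time_s: 31.55
eef_pos: [0.5262, -0.1596, 0.2331]
tcp_rot: [0.001, 0.007, 1.0, -0.0]
ft_force: [-0.3, -0.3, -0.6]
width: 0.0599
gripper_force: 0.0
```

```bash
python3 -c "
from h import *
c=snap('top');cv2.imwrite('pics/top2.png',cv2.resize(c['frame'][90:310,75:455,::-1],None,fx=2,fy=2))
c=snap('scene','scene2')
print(get_obs()['time_s'])
"
```

```text
31.65
```

View pics/top2.png

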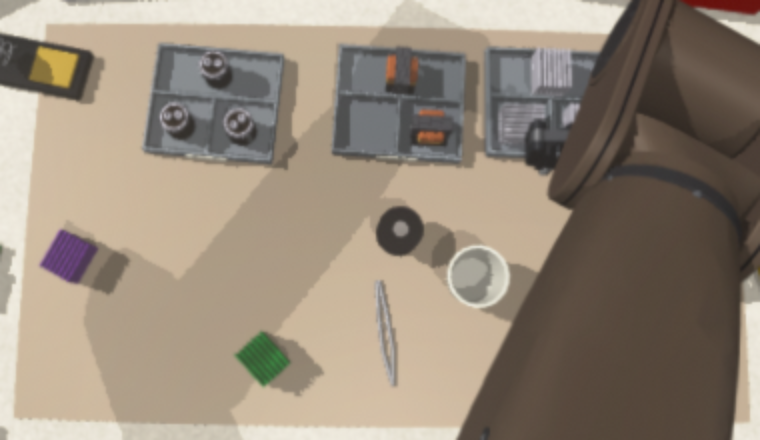

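View pics/scene2.png

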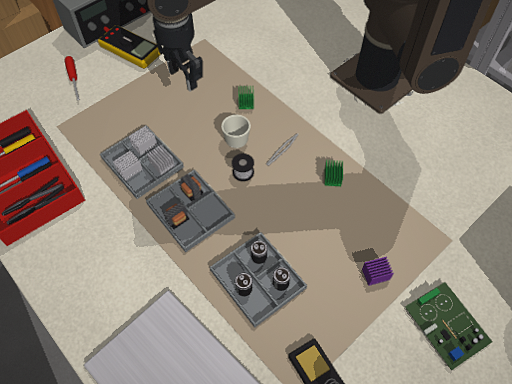

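All five parts sit flat in their bays. In the scene picture the sinks are around (145,150), the trafo at (190,183) and the caps at (259,250) and (281,275). The reel at (243,166) and the cup at (236,130) are where they were.

```bash
python3 -c "
from plant import sign_off
print(sign_off())"
```

```text
the job is handed in; nothing more can be done
None
```

All five parts were set down in the front bays of their matching trays, the solder reel and white cup were not moved, and the job was handed in at about 32 s.

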